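Sift the big beads out of the sorting tray

TASK

Take the slotted scoop, the one with the open rod floor, and scoop the two big brass beads out of the white sorting tray, letting the two little beads fall through so that they stay in the tray. Tip the big beads into the round dish, then stand the scoop upright on the bare bench top and let go. Use the scoop only: do not touch the beads with the gripper.

Things in the scene. Friction and masses are not known exactly. Their poses are not given: they have to be found in the camera images.
- slotted_scoop: Steel scoop, 160 g, standing upright; floor of five bare rods (the look-alike has a solid floor). Origin: underside, below the handle; x forward out of the mouth, z up the handle. Wooden handle 28 mm (x) by 22 mm (y), 50 to 115 mm above the underside. Back wall at x = 0, 112 mm wide, 50 tall; side walls to x = 40 mm, 30 tall. Behind x = -3 mm only the handle (to -14).
- scoop_mouth (a point): Tip of the slotted scoop's middle rod, 85 mm ahead of the scoop's origin, on its underside. Rods 5 mm thick, slots 21 mm wide, level while the handle is upright. Mouth and top are open. Beads roll freely on the rods: they stay in while the mouth is raised 10 to 20 degrees and roll out when it dips.
- tray: White open sorting tray, 290 mm (x) by 140 mm (y), 35 tall, walls and floor 5 thick, fixed. Origin: centre of underside. +x end points to the robot's left; all beads start towards it, with centres at x = 15 mm or more. The scoop has 9 mm to spare at each side. A big bead pinned on the +x end wall is taken onto the rods once their tips are within about 8 mm of that wall.
- dish: Round white ceramic bowl, 150 mm across the rim, 45 mm tall, about 4 mm wall, fixed to the bench. Origin: centre of the underside. (A square dish of the same white stands near: not that one.)
- big_a: Big round bead of polished, slippery brass, 36 mm diameter, 40 g, loose in the tray. Origin: its centre.
- big_b: The other big brass bead, the same.
- small_a: Little round brass bead, 14 mm diameter, 12 g, loose in the tray; it falls through the scoop's slots. Origin: its centre.
- small_b: The other little brass bead, the same.
Things that resemble listed ones, but are neither listed nor needed, are in the scene too. What is shaped like the slotted_scoop but purple is not meant. What is shaped like the big_a but red is not meant.

How it is judged:
By the outcome, as a careful person would: the job done as asked, in the order asked, and still so for the second after the job is handed in, with the robot touching nothing.
It also fails if it takes over 64 s, if anything falls off the work surface, if the arm or the gripper's body presses on something with over 40 N, if the wrist force passes 120 N, or if a joint passes its speed limit or range.

ROBOT

A 7-joint arm with a two-finger parallel gripper is mounted at the origin on the work surface. World frame = base frame: x ahead of the robot, y to its left, z up, the work surface at z = 0. Lengths are in m, angles in rad, forces in N, time in s.
With the tool pointing down it reaches from about 0.4 to 0.85 m from the base axis. Payload 10.4 kg.
Tool frame: the origin (TCP) lies at the very end of the fingers, on their centre line; the grasp point (between the pads) lies 19 mm behind it; y points along the fingers, x is the direction in which the jaws open and shut, and the axes are right-handed (so a half turn about y gives the same grasp; the last joint's range is limited). The gripper opens to 87 mm and grips with 3 to 60 N. Pads are 19 mm wide; open, the fingers measure 117 mm over their backs; the gripper's body (75 mm by 190 mm) begins 51 mm behind the grasp point.
Start: joints at [1.138, 0.332, -0.065, 1.46, 0.022, 1.35, -0.088], TCP at [0.249, -0.573, 0.223] pointing down, gripper open.
Joint ranges: [-2.6, 2.6], [-0.5, 2.12], [-1.47, 1.34], [0.16, 2.42], [-1.27, 4.41], [0.06, 2.06], [-2.6, 2.6]. Speed limits (rad/s): [2.22, 2.22, 2.79, 2.79, 3.14, 3.14, 3.14].

INTERFACE

Orientations are given as a unit quaternion [x, y, z, w].
In Python, from bench import readout, vision, r gives the robot as it stands.
- The arm moves only by the tool arm_command, never from a script. Its argument "targets" is a list that holds one entry, the list of rows, each a list of 6 numbers: the shift along the tool's x, y, z in m, then the turn, a rotation vector about the tool's x, y, z in degrees. A call has 1 to 12 rows; each row shifts and turns the commanded pose from where the row before left it, along the tool's axes as they then stand; what a row does not reach is not made up. A row lasts 1/12 s, in which the tool goes at most 41.7 mm and 7.16 degrees, less where a joint would pass 70% of its speed; a pose out of reach is approached as far as the arm can. A call is refused whole if a number of a shift passes 0.0417 or a number of a turn 7.16, either way. A call with a gripper value outside its range is refused whole. "hand" is the opening, from 0 (shut) to 1 (fully open), set as the call begins (left out, the last holds). The fingers move at their own pace and stop on an object; "grip_force" is the grip in N (left out, the last holds). Time passes only in rows, so rows that do not move let the fingers close. It gives the time, the measured TCP pose, the force and the opening at its end, in the units of the state.
- readout.read_state(): the state, without advancing time (a new reading comes with each control period).
- vision.camera(name): name is "side" or "top" or "wrist"; returns a dict with "pixels" (384x512x3 uint8, blue, green, red), "fovy" (degrees; the focal length in pixels is half the picture's height over the tangent of half this angle, whatever the lens; pixels are square), "cx", "cy" (the principal point, pixels), "R" (3x3) and "t" (3): a world point X has camera coordinates R X + t; the wrist camera has in their place "mount" (4x4, takes a point from camera to tool coordinates, whose origin is the TCP and whose axes are the tool frame's). Camera axes: x right, y down, z forward; pixel columns grow to the right and rows downward; lengths in m; the calibration is good to about 2 mm. A picture is of the moment at which its call begins: read the wrist's pose just before it. There is no depth.
- r.close_job(): hands the job in, once; it reports no verdict.
The state is a dict: "time": time; "joint_positions": joint angles; "joint_vel": joint speeds; "joint_torque": joint torques, N m; "ee_pos": TCP position; "eef_rot": TCP orientation; "ft_force": force on the tool from outside, world axes, zero at the start; "torque": the same for the moment, N m; "width": finger opening in m.
Only numpy, scipy, OpenCV 4.12 (cv2) and the standard library are available. Lean on these libraries where they do the work, as an engineer would, in place of code of your own. Each camera call takes 0.05 s, during which the arm holds its last target.

## Working session

There is one attempt and no reset: what is moved stays moved. The work goes in short steps, Python scripts to look and compute and a tool call to move; the robot and the scene stay as the last step left them, time stands still between calls to the robot, and variables do not carry over. Pictures are saved under pics/ and viewed, and the job is handed in when it is done.

Besides the shell and the picture viewer there is one more tool, called after ">>>" as name([rows], argument=value, ...), one row to a line, values as JSON. arm_command: Moves the arm, as the interface text tells. Its arguments: {"type":"object","properties":{"targets":{"type":"array","items":{"type":"array","items":{"type":"array","items":{"type":"number"}}}},"hand":{"type":"number"},"grip_force":{"type":"number"}},"required":["targets"]}

```bash
ls; mkdir -p pics; python3 - <<'E'
from bench import readout, vision, r
import cv2
s=readout.read_state(); print(s)
for n in ("side","top","wrist"):
    c=vision.camera(n); cv2.imwrite(f"pics/{n}0.png",c["pixels"])
    print(n,{k:v for k,v in c.items() if k!="pixels"})
E
```

```text
pics
{'time': 0.0, 'joint_positions': array([ 1.1383739 ,  0.33286708, -0.0647329 ,  1.4609787 ,  0.02160543,
        1.34990059, -0.08853526]), 'joint_vel': array([-0.00206315,  0.00195475,  0.001838  , -0.00134228,  0.00060483,
       -0.00045951,  0.00158278]), 'joint_torque': array([ 5.12254303e-05, -6.23249888e+01,  2.45352031e-02, -3.89891553e+01,
       -6.12494652e-02,  3.98023822e-02,  1.11802201e-04]), 'ee_pos': array([ 0.2488771 , -0.57286791,  0.22173917]), 'eef_rot': array([-0.59101966,  0.38823669, -0.38735081,  0.59154661]), 'ft_force': array([0.20696621, 0.25281622, 0.6083857 ]), 'torque': array([ 0.03498649,  0.0510556 , -0.01945967]), 'width': 0.08706782941530873}
side {'fovy': 44.71146023454528, 'cx': 254.63895562822876, 'cy': 188.15727180460996, 'R': array([[-0.87838683, -0.47786715, -0.00892027],
       [-0.26374999,  0.50020516, -0.82476102],
       [ 0.39858816, -0.72210649, -0.56541108]]), 't': array([0.42807074, 0.13723936, 0.93691836])}
top {'fovy': 45.56217408742823, 'cx': 252.92863425617165, 'cy': 183.23493061024692, 'R': array([[-1.71858211e-02, -9.99852232e-01, -4.01448488e-04],
       [-9.85758495e-01,  1.70107469e-02, -1.67304585e-01],
       [ 1.67286691e-01, -2.47953540e-03, -9.85905175e-01]]), 't': array([0.05716218, 0.46213151, 1.26282388])}
wrist {'fovy': 59.348594836371866, 'cx': 253.27159938472798, 'cy': 191.57737229535604, 'mount': array([[ 9.99999410e-01, -4.57496177e-05, -1.08493902e-03,
         1.22312991e-04],
       [ 1.02778331e-03, -2.82606635e-01,  9.59235338e-01,
        -1.62905300e-01],
       [-3.50495615e-04, -9.59235887e-01, -2.82606421e-01,
         7.77733853e-02],
       [ 0.00000000e+00,  0.00000000e+00,  0.00000000e+00,
         1.00000000e+00]])}
```

View pics/side0.png

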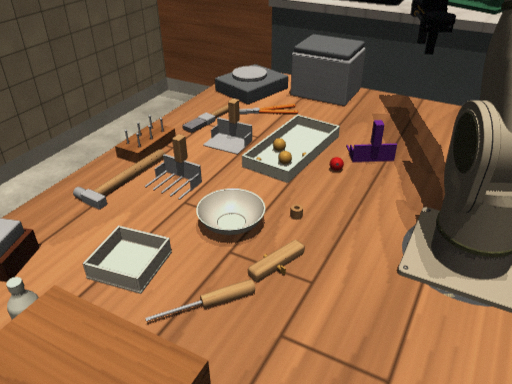

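View pics/top0.png

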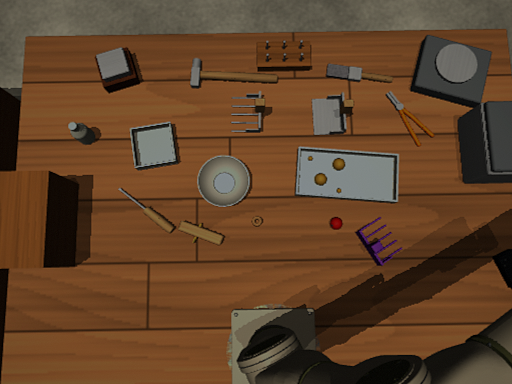

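View pics/wrist0.png

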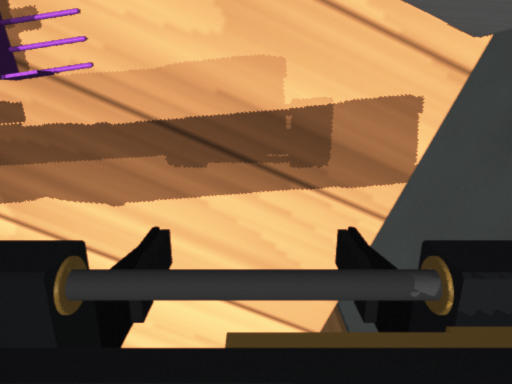

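```bash
cat > h.py <<'E'
from bench import readout, vision, r
import numpy as np, cv2
from scipy.spatial.transform import Rotation as Ro
np.set_printoptions(precision=4,suppress=True)
def cam(n):
    s=readout.read_state(); c=vision.camera(n)
    if n=="wrist":
        M=c["mount"]; T=np.eye(4); T[:3,:3]=Ro.from_quat(s["eef_rot"]).as_matrix(); T[:3,3]=s["ee_pos"]
        W=T@M; c["R"]=W[:3,:3].T; c["t"]=-W[:3,:3].T@W[:3,3]
    c["f"]=192/np.tan(np.radians(c["fovy"]/2)); return c
def ray(c,u,v):
    d=c["R"].T@np.array([(u-c["cx"])/c["f"],(v-c["cy"])/c["f"],1]); return -c["R"].T@c["t"],d
def plane(c,u,v,z):
    o,d=ray(c,u,v); return o+d*(z-o[2])/d[2]
def proj(c,X):
    p=c["R"]@np.array(X)+c["t"]; return np.array([c["cx"]+c["f"]*p[0]/p[2],c["cy"]+c["f"]*p[1]/p[2]])
def pic(c,name,box=None,k=1):
    im=c["pixels"]
    if box: im=im[box[1]:box[3],box[0]:box[2]]
    cv2.imwrite("pics/"+name,cv2.resize(im,None,fx=k,fy=k,interpolation=cv2.INTER_CUBIC))
E
python3 - <<'E'
from h import *
print(Ro.from_quat(readout.read_state()["eef_rot"]).as_matrix())
c=cam("top"); pic(c,"t1.png",(190,80,410,220),3.6)
c=cam("side"); pic(c,"s1.png",(130,80,350,250),3.6)
E
```

```text
[[ 0.3985 -0.0005  0.9172]
 [-0.9172  0.001   0.3985]
 [-0.0011 -1.     -0.    ]]
```

View pics/t1.png

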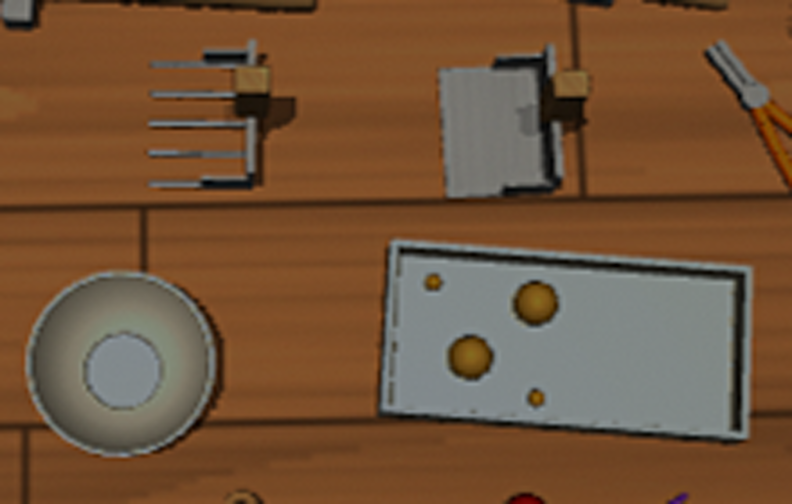

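View pics/s1.png

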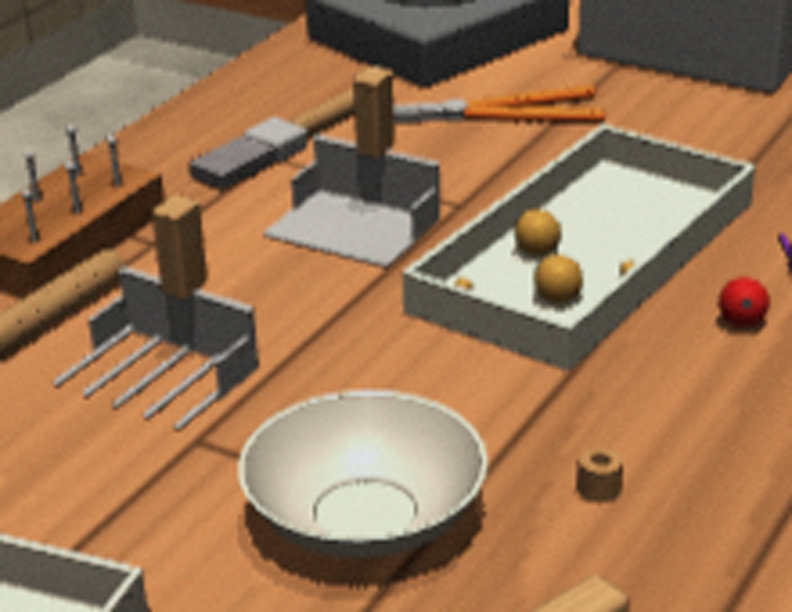

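The top crop shows the slotted scoop's handle top at about (253,80), its rod tips at x≈150 and y 64–184, the tray rim corners, and the dish rim centred at about (121,363). The beads are at (470,357), (535,303), (432,282) and (536,398).

```bash
python3 - <<'E'
from h import *
c=cam("top"); s=cam("side")
T=lambda u,v,z:plane(c,190+(u+.5)/3.6-.5,80+(v+.5)/3.6-.5,z)
S=lambda u,v,z:plane(s,130+(u+.5)/3.6-.5,80+(v+.5)/3.6-.5,z)
hs=T(253,80,.115); print("handle",hs,S(179,204,.115))
t1,t2,tm=T(150,64,.0025),T(150,184,.0025),T(150,124,.0025);print("tips",t1,t2,tm,np.linalg.norm(t1-t2),"side tips",S(57,383,.0025),S(180,427,.0025),S(117,405,.0025))
bw=[T(251,40,.05),T(250,182,.05)];print("backwall",bw)
for C in ([T(393,240,.035),T(752,266,.035),T(748,440,.035),T(379,415,.035)],[S(405,275,.035),S(604,126,.035),S(753,167,.035),S(573,330,.035)]):
    C=np.array(C); print("tray",C.mean(0)); print(C[:,:2],[np.linalg.norm(C[i]-C[(i+1)%4]) for i in range(4)])
    for a,b in ((0,1),(3,2)): d=C[a]-C[b]; print(np.degrees(np.arctan2(d[1],d[0])))
    for a,b in ((0,3),(1,2)): d=C[a]-C[b]; print(np.degrees(np.arctan2(d[1],d[0])))
print("dish",T(121,363,.045),T(27,363,.045),T(215,363,.045),T(121,271,.045),T(121,456,.045), "side",S(364,468,.045))
for n,a,b,z in (("A",(470,357),(558,279),.023),("B",(535,303),(538,233),.023),("sa",(432,282),(464,284),.012),("sb",(536,398),(627,267),.012)):
    print(n,T(*a,z),S(*b,z))
E
```

```text
handle [0.6778 0.0262 0.115 ] [0.6799 0.0238 0.115 ]
tips [0.7336 0.11   0.0025] [0.6293 0.1109 0.0025] [0.6811 0.1105 0.0025] 0.10429995464950546 side tips [0.7355 0.1071 0.0025] [0.6301 0.1098 0.0025] [0.6827 0.109  0.0025]
backwall [array([0.735 , 0.0257, 0.05  ]), array([0.6158, 0.0288, 0.05  ])]
tray [ 0.4861 -0.2219  0.035 ]
[[ 0.5699 -0.0855]
 [ 0.5435 -0.3727]
 [ 0.4031 -0.3596]
 [ 0.428  -0.0696]] [np.float64(0.28839197179507964), np.float64(0.14099475180296112), np.float64(0.29107681109791805), np.float64(0.14279577839371446)]
84.7444690628621
85.0935149887865
-6.387524894480648
-5.313071754550898
tray [ 0.4874 -0.221   0.035 ]
[[ 0.5685 -0.0824]
 [ 0.543  -0.3717]
 [ 0.4071 -0.3579]
 [ 0.431  -0.0717]] [np.float64(0.29042133106383305), np.float64(0.1365504270481685), np.float64(0.287196966158964), np.float64(0.13796260721705686)]
84.95408097473795
85.23669994684064
-4.452491430522993
-5.800777974920658
dish [0.4714 0.1333 0.045 ] [0.4727 0.2073 0.045 ] [0.4701 0.0592 0.045 ] [0.5457 0.1328 0.045 ] [0.3977 0.1337 0.045 ] side [0.4693 0.1391 0.045 ]
A [ 0.4754 -0.1453  0.023 ] [ 0.4776 -0.1467  0.023 ]
B [ 0.5187 -0.1995  0.023 ] [ 0.5206 -0.2014  0.023 ]
sa [ 0.5399 -0.1186  0.012 ] [ 0.5435 -0.125   0.012 ]
sb [ 0.4429 -0.1987  0.012 ] [ 0.4473 -0.2034  0.012 ]
```

>>> arm_command([
  [[0,0,0,0,-6.6,0],[0,0,0,0,-6.6,0],[0,0,0,0,-6.6,0],[0,0,0,0,-6.6,0],[0,0,0,0,-6.6,0],[0,0,0,0,-6.6,0],[0,0,0,0,-6.6,0],[0,0,0,0,-6.6,0],[0,0,0,0,-6.6,0],[0,0,0,0,-6.6,0],[0,0,0,0,0,0]],
], hand=1)

```text
time: 1.27
ee_pos: [0.2489, -0.5733, 0.2225]
eef_rot: [-0.707, 0.001, -0.001, 0.707]
ft_force: [0.1, 1.0, -0.2]
width: 0.0872
```

>>> arm_command([
  [[0,0,0.03,0,0,0],[0,0,0.03,0,0,0],[0,0,0.03,0,0,0],[0,0,0.03,0,0,0],[0.02,0,0.025,0,0,0],[0.025,0,0.025,0,0,0],[0.025,0,0.025,0,0,0],[0.025,0,0.025,0,0,0],[0.025,0,0.025,0,0,0],[0.025,0,0.025,0,0,0],[0.025,0,0.025,0,0,0],[0.025,0,0.025,0,0,0]],
])

```text
time: 2.27
ee_pos: [0.4479, -0.2537, 0.2229]
eef_rot: [0.707, -0.005, 0.005, -0.707]
ft_force: [0.8, -1.1, 0.5]
width: 0.087
```

>>> arm_command([
  [[0.025,0,0.025,0,0,0],[0.025,0,0.025,0,0,0],[0.025,0,0.025,0,0,0],[0.025,0,0.025,0,0,0],[0.025,0,0.025,0,0,0],[0.025,0,0.025,0,0,0],[0.025,0,0.025,0,0,0],[0.025,0,0.025,0,0,0],[0.02,0,0.025,0,0,0],[0,0,0.025,0,0,0],[0,0,0,0,0,0],[0,0,0,0,0,0]],
])

```text
time: 3.27
ee_pos: [0.6691, -0.0047, 0.2222]
eef_rot: [-0.707, 0.003, -0.003, 0.707]
ft_force: [-0.6, -0.2, -0.9]
width: 0.0871
```

```bash
python3 - <<'E'
from h import *
c=cam("wrist"); pic(c,"w1.png",None,1.5)
s=readout.read_state();print(s["ee_pos"],Ro.from_quat(s["eef_rot"]).as_matrix(),s["joint_positions"])
print(proj(c,[.679,.025,.115]),proj(c,[.682,.110,.0025]))
E
```

```text
[ 0.6691 -0.0069  0.2224] [[ 0.9999 -0.0003  0.0111]
 [-0.0111 -0.0004  0.9999]
 [-0.0003 -1.     -0.0004]] [ 0.3752  0.5043 -0.6343  1.3021  0.2939  1.4279 -0.2514]
[265.1327 154.3352] [264.4841  56.1798]
```

View pics/w1.png

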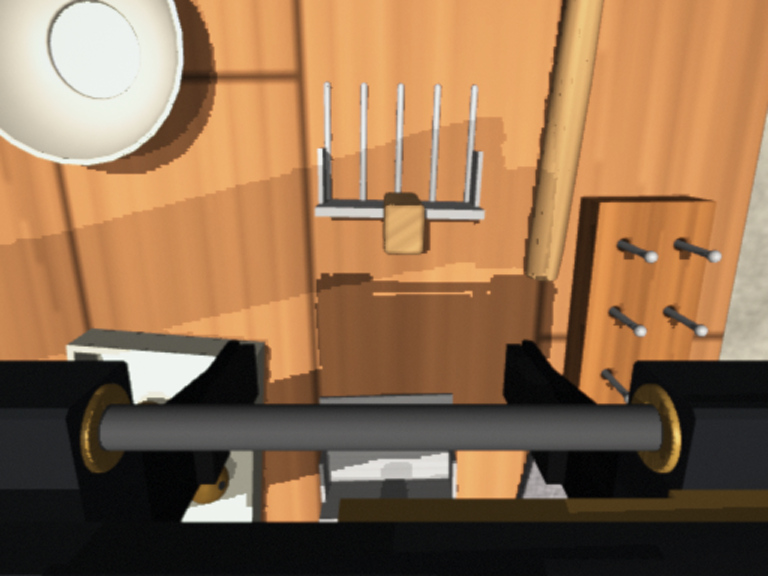

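The wrist picture (1.5×) shows the handle top centred at (405,229), the middle rod tip at (400,86) and the outer tips at (328,86) and (474,87). Nothing is in the way of the fingers.

```bash
python3 - <<'E'
from h import *
c=cam("wrist")
P=lambda u,v,z:plane(c,(u+.5)/1.5-.5,(v+.5)/1.5-.5,z)
print(P(405,229,.115),P(385,206,.115),P(426,252,.115),P(400,86,.0025),P(328,86,.0025),P(474,87,.0025),P(317,212,.05),P(483,213,.05))
E
```

```text
[0.6829 0.0241 0.115 ] [0.6722 0.0365 0.115 ] [0.6944 0.0113 0.115 ] [0.6844 0.1065 0.0025] [0.6335 0.1071 0.0025] [0.7367 0.1052 0.0025] [0.6276 0.0248 0.05  ] [0.7376 0.0229 0.05  ]
```

>>> arm_command([
  [[0.0065,0,0.0155,0,0,0],[0.0065,0,0.0155,0,0,0],[0,0.015,0,0,0,0],[0,0.025,0,0,0,0],[0,0.025,0,0,0,0],[0,0.025,0,0,0,0],[0,0.02,0,0,0,0],[0,0.02,0,0,0,0],[0,0.014,0,0,0,0],[0,0.01,0,0,0,0],[0,0,0,0,0,0],[0,0,0,0,0,0]],
])

```text
time: 4.37
ee_pos: [0.6827, 0.0233, 0.069]
eef_rot: [0.707, -0.003, 0.004, -0.707]
ft_force: [-0.6, 0.3, 0.6]
width: 0.0869
```

```bash
python3 - <<'E'
from h import *
c=cam("wrist"); pic(c,"w2.png",None,1.5)
c=cam("side"); pic(c,"s2.png",(130,40,350,250),2.8)
s=readout.read_state();print(s["ee_pos"],s["ft_force"],s["joint_positions"])
E
```

```text
[0.6833 0.0238 0.07  ] [ 0.78   -0.3446 -0.2196] [ 0.3129  0.647  -0.6007  1.4295  0.378   1.179  -0.3467]
```

View pics/w2.png

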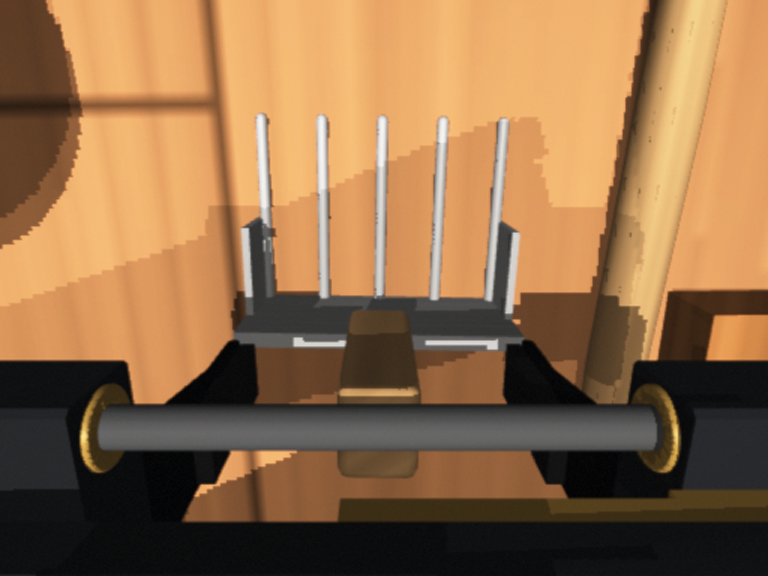

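View pics/s2.png

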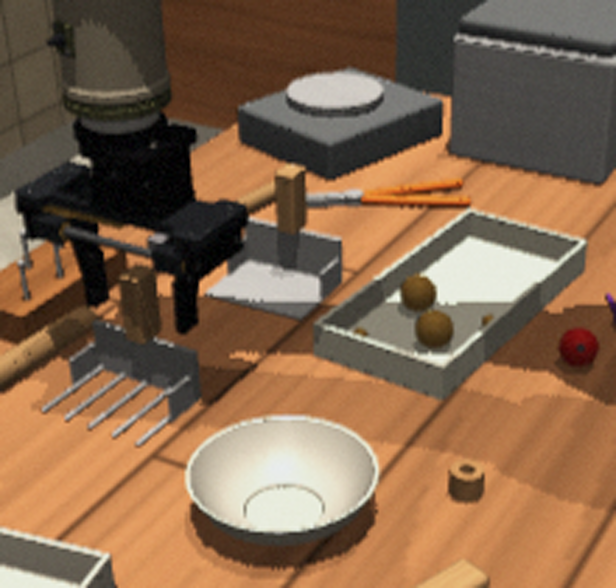

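>>> arm_command([
  [[0,0,0,0,0,0],[0,0,0,0,0,0],[0,0,0,0,0,0],[0,0,0,0,0,0],[0,0,0,0,0,0],[0,0,0,0,0,0],[0,0,0,0,0,0],[0,0,0,0,0,0]],
], hand=0, grip_force=60)

```text
time: 5.13
ee_pos: [0.6825, 0.0238, 0.0685]
eef_rot: [0.707, -0.003, 0.003, -0.707]
ft_force: [0.2, -0.8, -0.6]
width: 0.042
```

```bash
python3 - <<'E'
from h import *
c=cam("wrist"); pic(c,"w3.png",None,1.5)
s=readout.read_state();print(s["ee_pos"],s["ft_force"],s["width"],Ro.from_quat(s["eef_rot"]).as_matrix())
P=lambda u,v,z:plane(c,(u+.5)/1.5-.5,(v+.5)/1.5-.5,z)
E
```

```text
[0.6825 0.0238 0.0685] [-0.0673 -0.009  -0.0174] 0.03777169661959812 [[ 1.     -0.      0.0091]
 [-0.0091 -0.0001  1.    ]
 [-0.     -1.     -0.0001]]
```

View pics/w3.png

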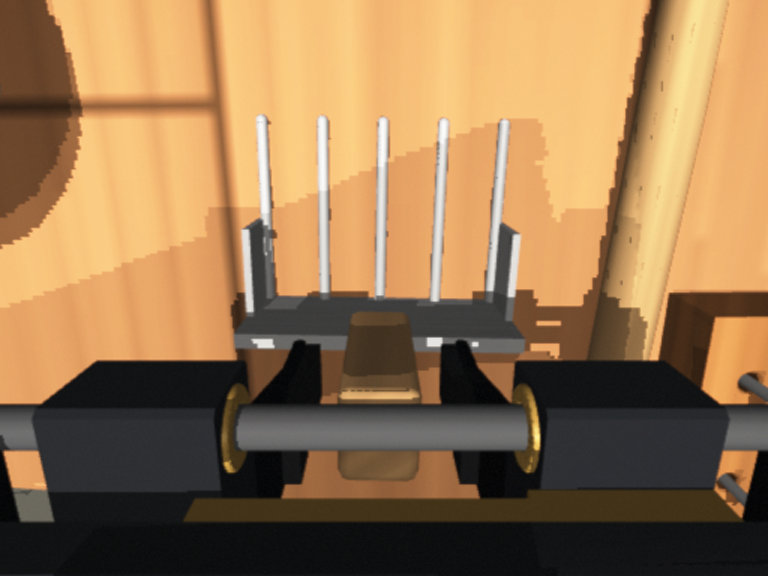

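Fingers are still closing (38 mm, about 60 mm/s), with the handle centred between them.

>>> arm_command([
  [[0,0,0,0,0,0],[0,0,0,0,0,0],[0,0,0,0,0,0],[0,0,0,0,0,0],[0,0,0,0,0,0],[0,0,0,0,0,0]],
])

```text
time: 5.68
ee_pos: [0.6824, 0.0238, 0.0685]
eef_rot: [0.707, -0.003, 0.003, -0.707]
ft_force: [-0.3, -0.3, -1.2]
width: 0.0214
```

```bash
python3 - <<'E'
from h import *
s=readout.read_state();print(s["ee_pos"],s["ft_force"],s["width"],Ro.from_quat(s["eef_rot"]).as_matrix())
c=cam("wrist"); pic(c,"w4.png",None,1.5)
E
```

```text
[0.6824 0.0238 0.0685] [-0.2798 -0.2564 -1.2476] 0.021362455073521337 [[ 1.     -0.0001  0.009 ]
 [-0.009  -0.0001  1.    ]
 [-0.0001 -1.     -0.0001]]
```

View pics/w4.png

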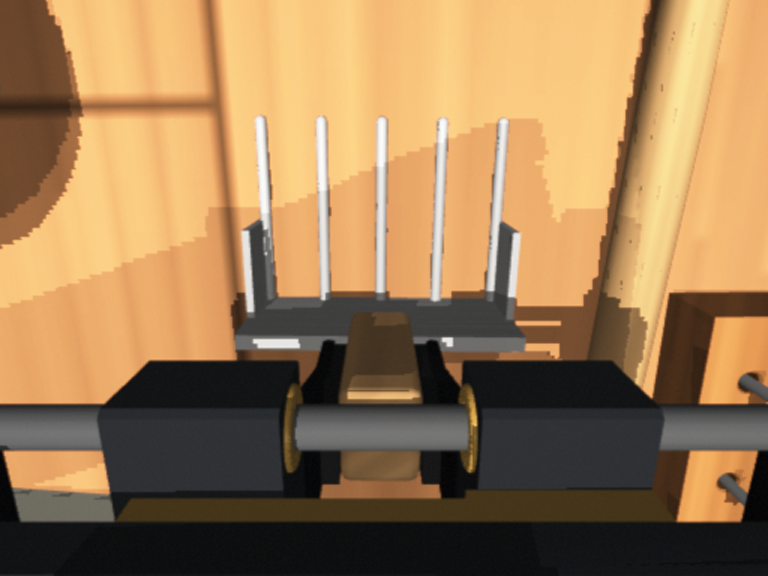

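The handle is gripped (21.4 mm). The rod tips sit at (261,118) to (503,121), with the middle one at (382,119).

```bash
python3 - <<'E'
from h import *
c=cam("wrist");s=readout.read_state()
P=lambda u,v,z:plane(c,(u+.5)/1.5-.5,(v+.5)/1.5-.5,z)
R=Ro.from_quat(s["eef_rot"]).as_matrix()
for u,v in ((261,118),(322,118),(382,119),(443,120),(503,121)): p=P(u,v,.004); print(p,R.T@(p-s["ee_pos"]))
for u,v in ((267,296),(325,297),(380,297),(436,299),(491,300)): p=P(u,v,.004); print(p,R.T@(p-s["ee_pos"]))
E
```

```text
[0.6324 0.1105 0.004 ] [-0.0508  0.0645  0.0862]
[0.6585 0.1103 0.004 ] [-0.0247  0.0645  0.0862]
[0.6841 0.1096 0.004 ] [0.0009 0.0645 0.0858]
[0.7101 0.109  0.004 ] [0.0269 0.0645 0.0854]
[0.7358 0.1083 0.004 ] [0.0526 0.0645 0.085 ]
[0.6292 0.031  0.004 ] [-0.0533  0.0645  0.0067]
[0.6565 0.0302 0.004 ] [-0.0259  0.0645  0.0062]
[0.6825 0.03   0.004 ] [-0.      0.0645  0.0061]
[0.7089 0.0287 0.004 ] [0.0264 0.0645 0.0051]
[0.7349 0.028  0.004 ] [0.0524 0.0645 0.0046]
```

>>> arm_command([
  [[0,-0.01,0,0,0,0],[0,-0.02,0,0,0,0],[0,-0.03,0,0,0,0],[0,-0.03,0,0,0,0],[0,-0.03,0,0,0,0],[0,-0.02,0,0,0,0],[0,0,0,0,3.8,0],[0,0,0,0,0,0]],
])

```text
time: 6.45
ee_pos: [0.6831, 0.0241, 0.2109]
eef_rot: [-0.706, 0.027, -0.029, 0.707]
ft_force: [0.7, -0.6, -1.5]
width: 0.0219
```

>>> arm_command([
  [[-0.008,0,-0.016,0,0,0],[-0.016,0,-0.032,0,0,0],[-0.016,0,-0.032,0,0,0],[-0.016,0,-0.032,0,0,0],[-0.016,0,-0.034,0,0,0],[-0.016,0,-0.034,0,0,0],[-0.016,0,-0.034,0,0,0],[-0.016,0,-0.034,0,0,0],[-0.016,0,-0.034,0,0,0],[-0.016,0,-0.034,0,0,0],[-0.016,0,-0.034,0,0,0],[-0.01,0,-0.021,0,0,0]],
])

```text
time: 7.45
ee_pos: [0.4736, -0.3367, 0.2079]
eef_rot: [0.707, -0.028, 0.027, -0.706]
ft_force: [-0.0, -0.6, -2.4]
width: 0.0217
```

>>> arm_command([
  [[0,0,0,0,0,0],[0,0,0,0,0,0],[0,0,0,0,0,0]],
])

```text
time: 7.7
ee_pos: [0.4772, -0.3317, 0.2082]
eef_rot: [-0.706, 0.026, -0.026, 0.707]
ft_force: [-0.1, 0.5, -2.3]
width: 0.0217
```

```bash
python3 - <<'E'
from h import *
s=readout.read_state();print(s["ee_pos"],s["ft_force"],s["width"],Ro.from_quat(s["eef_rot"]).as_matrix(),s["joint_positions"])
c=cam("wrist"); pic(c,"w5.png",None,1.5)
c=cam("top"); pic(c,"t5.png",(190,80,450,260),3)
E
```

```text
[ 0.4772 -0.3317  0.2082] [-0.0765  0.5248 -2.3337] 0.021666387101391123 [[ 0.9973 -0.0004  0.0735]
 [-0.0735  0.0011  0.9973]
 [-0.0005 -1.      0.001 ]] [ 0.9516  0.2871 -0.5088  1.5792  0.1423  1.3133  0.3503]
```

View pics/w5.png

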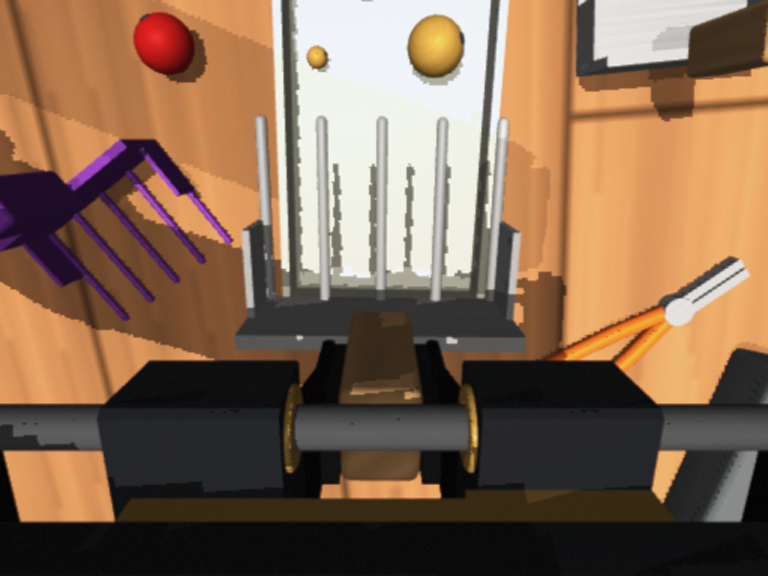

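View pics/t5.png

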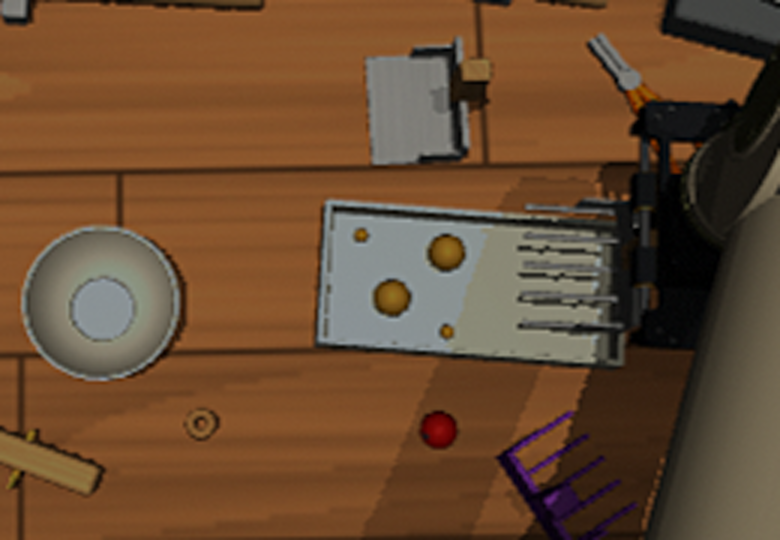

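```bash
python3 - <<'E'
from h import *
c=cam("wrist"); im=cv2.resize(c["pixels"],None,fx=1.5,fy=1.5,interpolation=cv2.INTER_CUBIC)
o=np.array([.4867,-.2215]);a=np.radians(85);u=np.array([np.cos(a),np.sin(a)]);v=np.array([-u[1],u[0]])
def line(x0,x1,y,z,col):
    p=[proj(c,[*(o+x*u+y*v),z])*1.5 for x in (x0,x1)]
    cv2.line(im,*[tuple(int(round(t)) for t in q) for q in p],col,1)
for y in(.07,-.07): line(-.145,.0,y,.035,(0,0,255))
for y in(.065,-.065): line(-.14,.0,y,.035,(255,0,0)); line(-.14,.0,y,.005,(0,160,0))
cv2.imwrite("pics/w6.png",im)
E
```

```text
(no output)
```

View pics/w6.png

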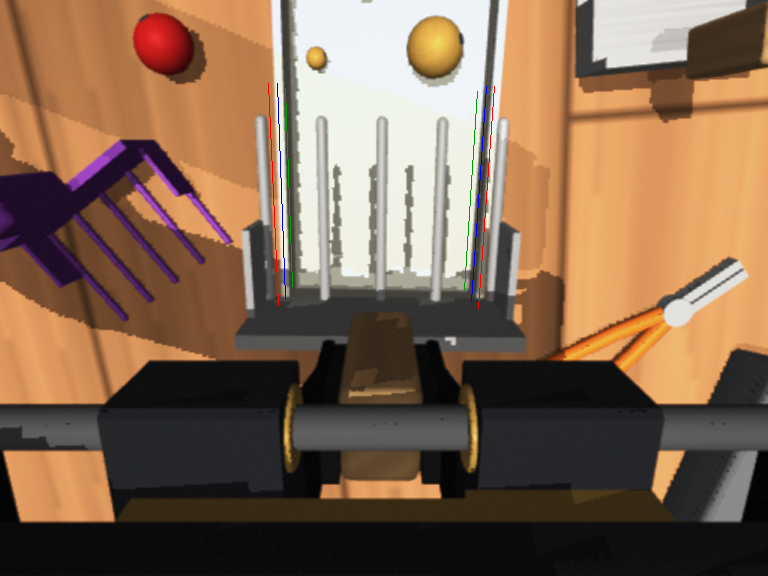

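```bash
python3 - <<'E'
import cv2,numpy as np
a=cv2.imread("pics/w6.png");b=cv2.imread("pics/w5.png")
def z(i,x): return cv2.resize(i[0:210,x:x+60],None,fx=4,fy=2.8,interpolation=cv2.INTER_NEAREST)
cv2.imwrite("pics/w7.png",np.hstack([z(a,255),z(b,460),z(a,460)]))
E
```

```text
(no output)
```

View pics/w7.png

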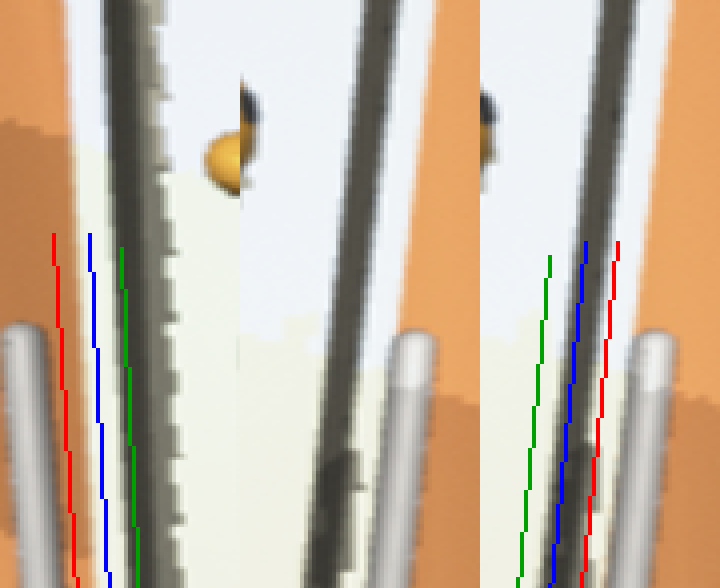

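>>> arm_command([
  [[0.003,0,-0.001,0,0,0],[0,0.01,0,0,0,0],[0,0.02,0,0,0,0],[0,0.02,0,0,0,0],[0,0.02,0,0,0,0],[0,0.02,0,0,0,0],[0,0.01,0,0,0,0],[0,0.01,0,0,0,0],[0,0,0,0,0,0],[0,0,0,0,0,0]],
])

```text
time: 8.68
ee_pos: [0.4802, -0.3339, 0.0987]
eef_rot: [-0.707, 0.027, -0.027, 0.707]
ft_force: [0.3, -0.3, -0.7]
width: 0.0218
```

```bash
python3 - <<'E'
from h import *
s=readout.read_state();print(s["ee_pos"],s["ft_force"],s["width"])
c=cam("wrist"); pic(c,"w8.png",None,1.5)
E
```

```text
[ 0.4802 -0.3339  0.0987] [ 0.2969 -0.3402 -0.659 ] 0.021842422454171926
```

View pics/w8.png

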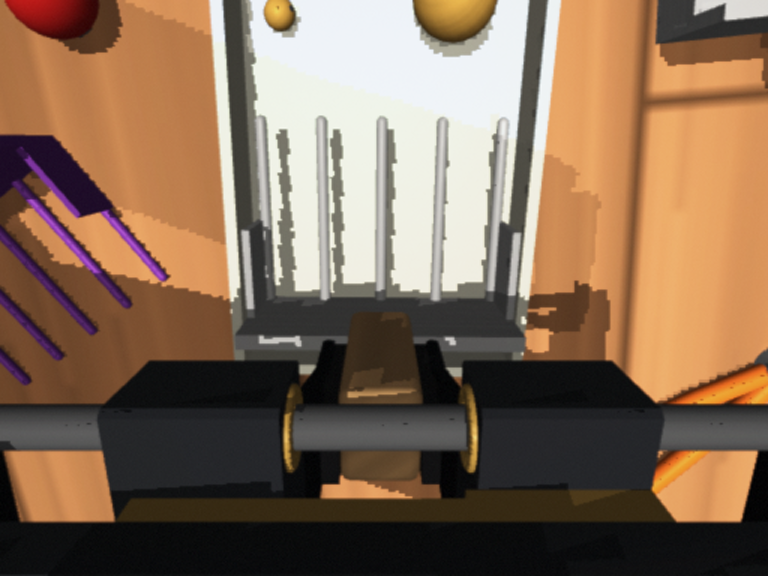

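The scoop (outer 245–520) sits centred in the tray (rim about 229–533 at the same row). Lowering it to the floor.

>>> arm_command([
  [[0,0.008,0,0,0,0],[0,0.008,0,0,0,0],[0,0.005,0,0,0,0],[0,0.003,0,0,0,0],[0,0,0,0,0,0],[0,0,0,0,0,0]],
])

```text
time: 9.23
ee_pos: [0.48, -0.3339, 0.0745]
eef_rot: [-0.707, 0.027, -0.027, 0.707]
ft_force: [0.0, -0.6, -0.4]
width: 0.0218
```

```bash
python3 - <<'E'
from h import *
s=readout.read_state();print(s["ee_pos"],s["ft_force"],s["width"],s["torque"])
c=cam("wrist"); pic(c,"w9.png",None,1.5)
c=cam("side"); pic(c,"s9.png",(200,40,370,190),4)
E
```

```text
[ 0.48   -0.3339  0.0745] [ 0.0322 -0.6386 -0.3789] 0.021763987035619423 [-0.017  -0.1206 -0.0552]
```

View pics/w9.png

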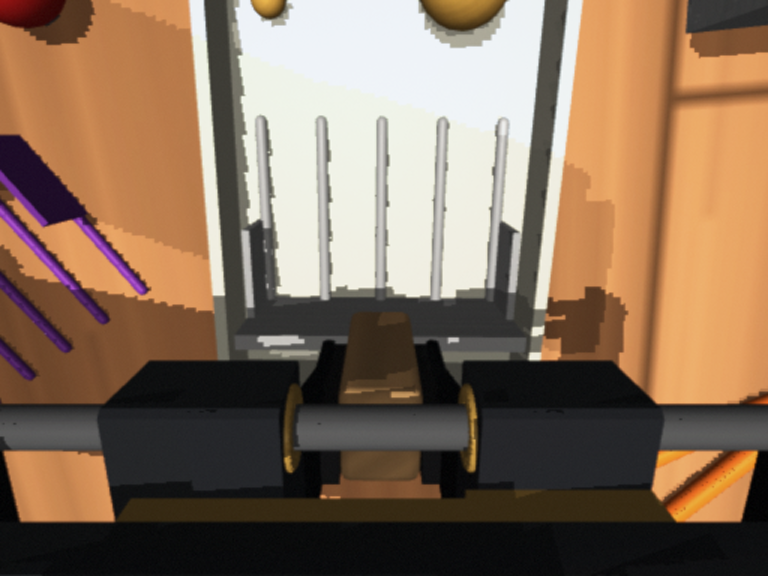

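View pics/s9.png

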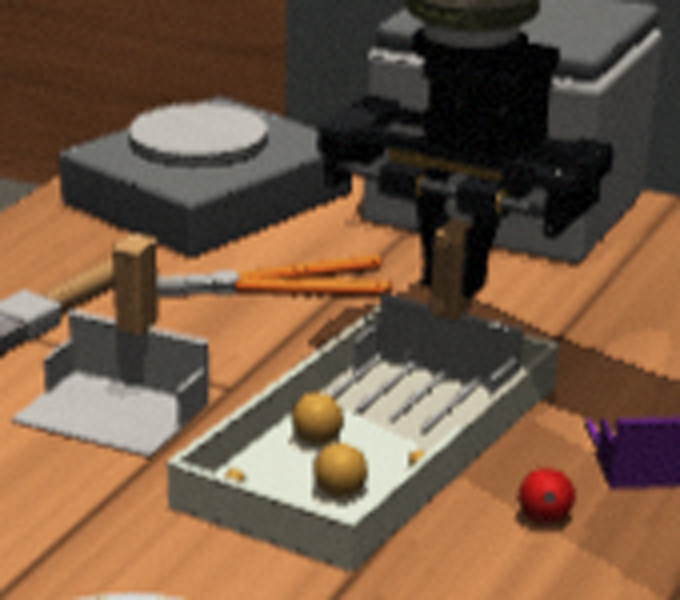

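>>> arm_command([
  [[0,0.0006,0.004,0,0,0],[0.0001,0,0.008,0,0,0],[0.0001,0,0.008,0,0,0],[0.0001,0,0.008,0,0,0],[0.0001,0,0.008,0,0,0],[0.0001,0,0.008,0,0,0],[0.0001,0,0.008,0,0,0],[0.0001,0,0.008,0,0,0],[0.0001,0,0.008,0,0,0],[0.0001,0,0.008,0,0,0],[0.0001,0,0.008,0,0,0],[0.0001,0,0.008,0,0,0]],
])

```text
time: 10.33
ee_pos: [0.488, -0.2415, 0.074]
eef_rot: [0.707, -0.027, 0.027, -0.707]
ft_force: [-0.2, 1.1, -2.2]
width: 0.0219
```

>>> arm_command([
  [[0.0001,0,0.008,0,0,0],[0.0001,0,0.008,0,0,0],[0.0001,0,0.006,0,0,0],[0.0001,0,0.006,0,0,0],[0.0001,0,0.006,0,0,0],[0,0,0.006,0,0,0],[0,0,0.005,0,0,0],[0,0,0,0,0,0],[0,0,0,0,0,0]],
])

```text
time: 11.08
ee_pos: [0.4919, -0.1973, 0.074]
eef_rot: [0.707, -0.026, 0.027, -0.707]
ft_force: [-0.3, -0.3, -2.0]
width: 0.0217
```

```bash
python3 - <<'E'
from h import *
s=readout.read_state();print(s["ee_pos"],s["ft_force"],s["width"],s["torque"])
c=cam("wrist"); pic(c,"w10.png",None,1.5)
R=Ro.from_quat(s["eef_rot"]).as_matrix()
print(proj(c,s["ee_pos"]+R@np.array([.001,.066,.0855]))*1.5)
c=cam("top"); pic(c,"t10.png",(280,120,420,220),5)
E
```

```text
[ 0.4919 -0.1973  0.074 ] [-0.2956 -0.3055 -2.0479] 0.021702584951430404 [-0.079  -0.0196  0.0177]
[382.0654 119.7903]
```

View pics/w10.png

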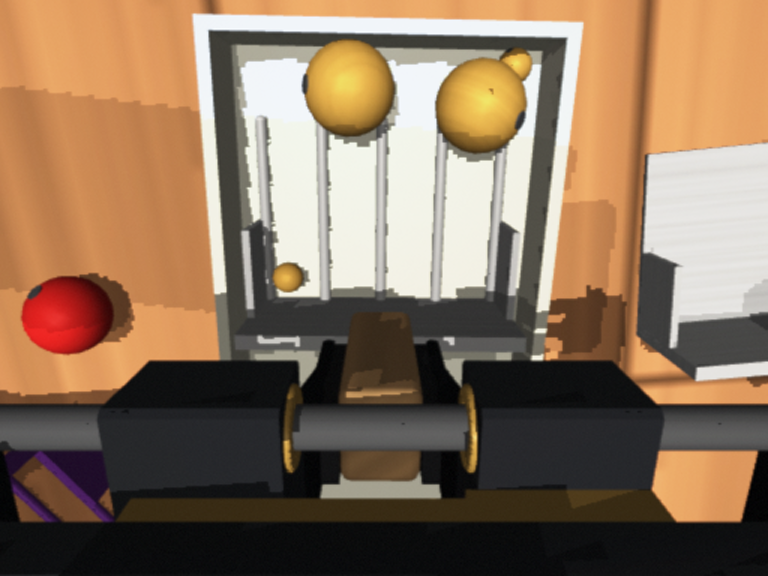

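View pics/t10.png

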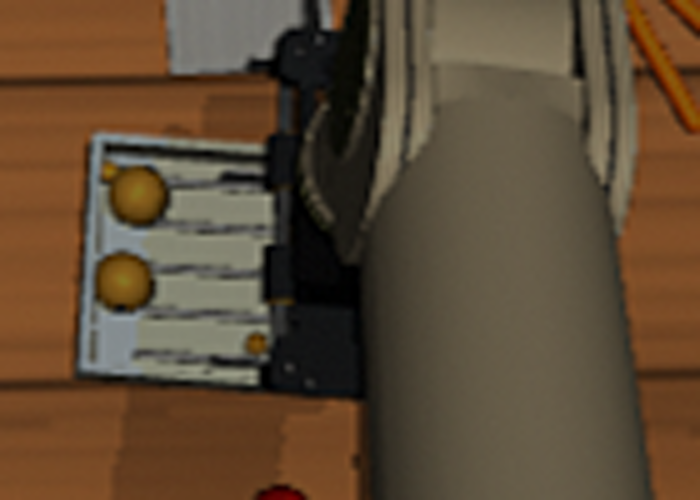

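Wrist view: both big beads lie ahead of the rod tips at (349,88) and (481,105). One small bead is already inside the scoop, on the floor in a slot at (288,277). The other is in the far right corner at (516,65), near the outermost rod.

```bash
python3 - <<'E'
from h import *
c=cam("wrist");s=readout.read_state()
P=lambda u,v,z:plane(c,(u+.5)/1.5-.5,(v+.5)/1.5-.5,z)
R=Ro.from_quat(s["eef_rot"]).as_matrix()
def q(n,u,v,z):
    p=P(u,v,z); print(n,p,R.T@(p-s["ee_pos"]))
q("A",349,88,.023);q("B",481,105,.023);q("sm",516,65,.012);q("sm2",288,277,.012)
q("tipmid",382,119,.0085);q("tipR",503,121,.0085);q("tipL",261,118,.0085)
q("floorcornL?",240,44,.005)
q("rim out L",196,15,.035);q("rim out R",582,23,.035);q("rim in L",210,31,.035);q("rim in R",567,38,.035)
q("rim R low",545,355,.035);q("rim L low",218,355,.035)
E
```

```text
A [ 0.487  -0.1002  0.023 ] [-0.0123  0.051   0.0971]
B [ 0.5389 -0.1105  0.023 ] [0.0403 0.051  0.0907]
sm [ 0.5556 -0.0956  0.012 ] [0.0558 0.062  0.1069]
sm2 [ 0.4508 -0.178   0.012 ] [-0.0424  0.062   0.0167]
tipmid [ 0.4992 -0.1123  0.0085] [0.0008 0.0655 0.086 ]
tipR [ 0.5509 -0.1171  0.0085] [0.0528 0.0655 0.0851]
tipL [ 0.4475 -0.1079  0.0085] [-0.051   0.0655  0.0864]
floorcornL? [ 0.4422 -0.0779  0.005 ] [-0.0586  0.0689  0.1159]
rim out L [ 0.4351 -0.0728  0.035 ] [-0.0661  0.0389  0.1205]
rim out R [ 0.5734 -0.086   0.035 ] [0.0729 0.039  0.1179]
rim in L [ 0.4392 -0.0783  0.035 ] [-0.0616  0.0389  0.1153]
rim in R [ 0.5682 -0.0905  0.035 ] [0.068  0.039  0.1129]
rim R low [ 0.5622 -0.2154  0.035 ] [ 0.0714  0.039  -0.0121]
rim L low [ 0.4209 -0.2046  0.035 ] [-0.0702  0.039  -0.012 ]
```

>>> arm_command([
  [[-0.002,0,0,0,0,0],[-0.002,0,0,0,0,0],[-0.0015,0,0,0,0,0],[0,0,0,0,0,0],[0,0,0,0,0,0]],
])

```text
time: 11.65
ee_pos: [0.4863, -0.1971, 0.074]
eef_rot: [0.707, -0.027, 0.027, -0.707]
ft_force: [-0.2, -0.1, -3.0]
width: 0.0214
```

```bash
cat > look.py <<'E'
from h import *
import sys
s=readout.read_state();print(s["time"],s["ee_pos"],s["ft_force"],s["width"],s["torque"])
c=cam("wrist"); pic(c,sys.argv[1],None,1.5)
E
python3 look.py w11.png
```

```text
11.65 [ 0.4863 -0.1971  0.074 ] [-0.2314 -0.1393 -2.9733] 0.021402051759868413 [-0.038  -0.0614  0.0075]
```

View pics/w11.png

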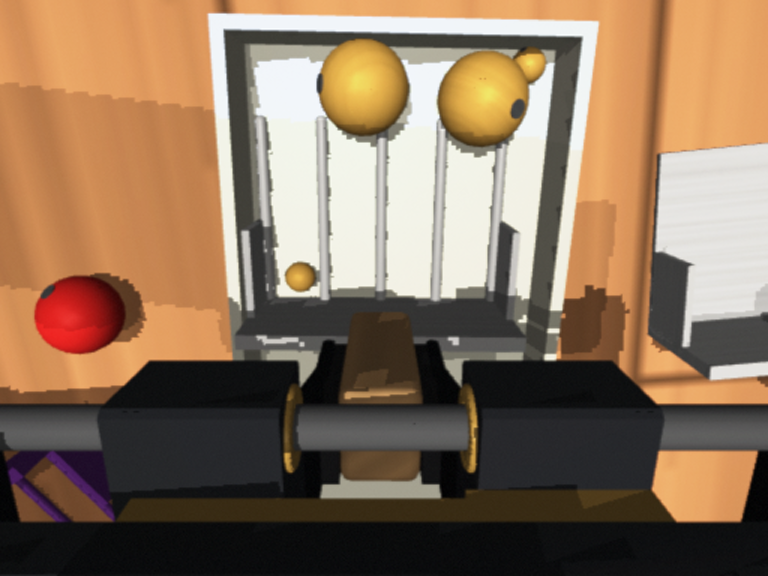

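>>> arm_command([
  [[0,0,0.0035,0,0,0],[0.0001,0,0.0035,0,0,0],[0,0,0.0035,0,0,0],[0.0001,0,0.0035,0,0,0],[0,0,0.0035,0,0,0],[0.0001,0,0.0035,0,0,0],[0,0,0,0,0,0]],
])

```text
time: 12.28
ee_pos: [0.4884, -0.175, 0.074]
eef_rot: [-0.707, 0.026, -0.026, 0.707]
ft_force: [-0.3, 0.5, -2.5]
width: 0.0216
```

```bash
python3 look.py w12.png
```

```text
12.2833 [ 0.4884 -0.175   0.074 ] [-0.2686  0.5218 -2.5112] 0.02158506789889738 [-0.1369 -0.0683  0.0097]
```

View pics/w12.png

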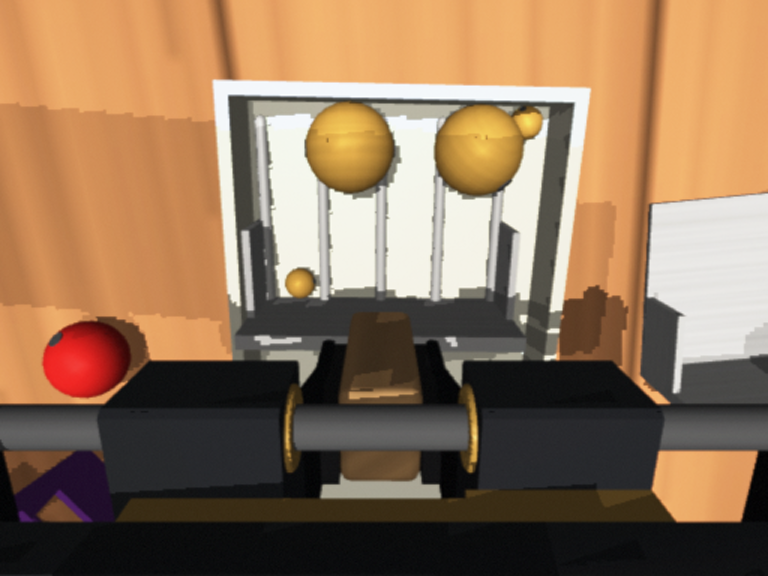

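>>> arm_command([
  [[0,-0.0005,-0.0012,1,0,0],[0,-0.0005,-0.0018,1.5,0,0],[0,-0.0005,-0.0018,1.5,0,0],[0,-0.0005,-0.0018,1.5,0,0],[0,-0.0005,-0.0018,1.5,0,0],[0,-0.0005,-0.0018,1.5,0,0],[0,-0.0005,-0.0018,1.5,0,0],[0,-0.0005,-0.0018,1.5,0,0],[0,-0.0005,-0.0018,1.5,0,0],[0,-0.0005,-0.0018,1.5,0,0],[0,0,0,0,0,0],[0,0,0,0,0,0]],
])

```text
time: 13.33
ee_pos: [0.4868, -0.1946, 0.0767]
eef_rot: [-0.612, 0.024, -0.03, 0.79]
ft_force: [-0.2, 0.2, -2.6]
width: 0.022
```

```bash
python3 look.py w13.png
```

```text
13.3333 [ 0.4868 -0.1946  0.0767] [-0.1884  0.177  -2.6014] 0.02204496049074533 [-0.5573 -0.0418  0.0218]
```

View pics/w13.png

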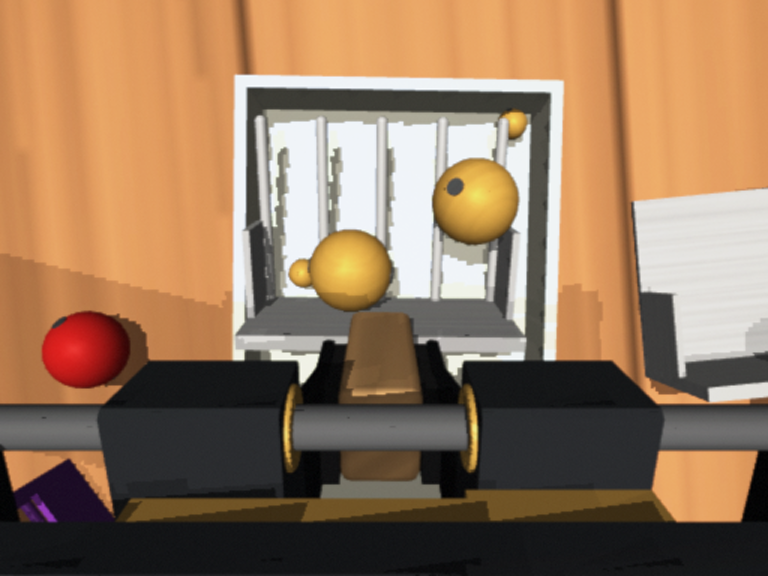

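>>> arm_command([
  [[0,-0.003,0.0008,0,0,0],[0,-0.005,0.0013,0,0,0],[0,-0.007,0.0018,0,0,0],[0,-0.01,0.0025,0,0,0],[0,-0.01,0.0025,0,0,0],[0,-0.01,0.0025,0,0,0],[0,-0.01,0.0025,0,0,0],[0,-0.01,0.0025,0,0,0],[0,-0.01,0.0025,0,0,0],[0,-0.005,0.0013,0,0,0],[0,0,0,0,0,0],[0,0,0,0,0,0]],
])

```text
time: 14.38
ee_pos: [0.4869, -0.1944, 0.1595]
eef_rot: [-0.612, 0.023, -0.03, 0.79]
ft_force: [0.1, -0.4, -2.8]
width: 0.0215
```

```bash
python3 look.py w14.png; python3 - <<'E'
from h import *
c=cam("side"); pic(c,"s14.png",(200,20,370,190),3.5)
s=readout.read_state();print(Ro.from_quat(s["eef_rot"]).as_matrix(),s["joint_positions"])
E
```

```text
14.3833 [ 0.4869 -0.1944  0.1595] [ 0.0556 -0.4237 -2.8027] 0.021529052862476875 [-0.5586 -0.0534 -0.0251]
[[ 0.9972  0.0181  0.0732]
 [-0.0754  0.2501  0.9653]
 [-0.0009 -0.9681  0.2507]] [ 0.9673  0.2974 -0.6068  1.714  -0.0776  1.2584  0.326 ]
```

View pics/w14.png

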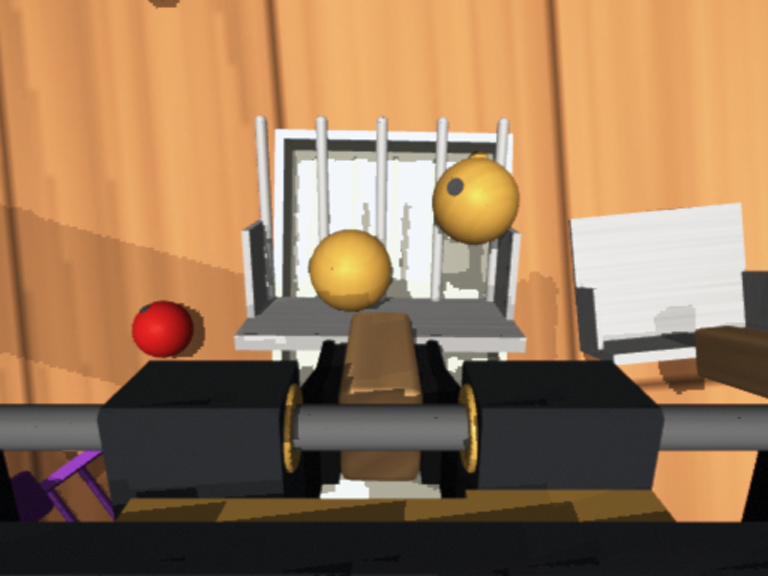

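View pics/s14.png

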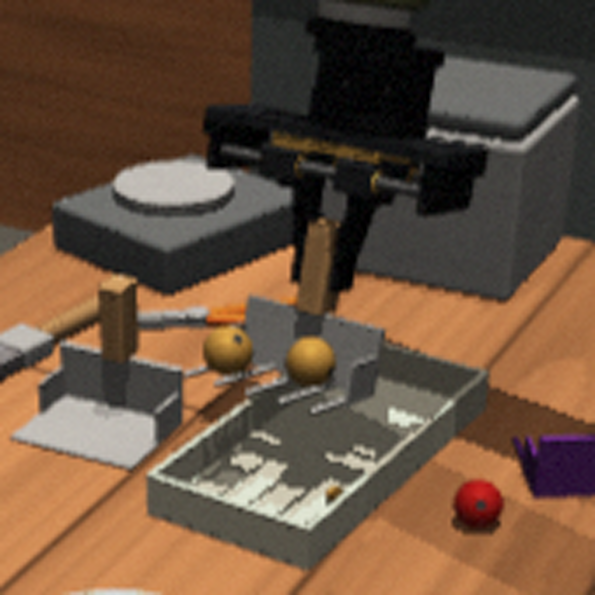

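Both big beads ride on the rods, and both little ones are down in the tray (side (333,490), plus one behind bead B in the wrist view). Carrying the scoop to the dish at about 14.5° tilt.

>>> arm_command([
  [[-0.001,0.001,0.004,0,0,0],[-0.002,0.002,0.008,0,0,0],[-0.003,0.003,0.012,0,0,0],[-0.004,0.004,0.016,0,0,0],[-0.005,0.005,0.019,0,0,0],[-0.005,0.005,0.02,0,0,0],[-0.005,0.005,0.02,0,0,0],[-0.005,0.005,0.02,0,0,0],[-0.005,0.005,0.02,0,0,0],[-0.004,0.005,0.02,0,0,0],[-0.004,0.005,0.018,0,0,0],[-0.003,0.004,0.016,0,0,0]],
])

```text
time: 15.48
ee_pos: [0.4547, 0.0107, 0.1601]
eef_rot: [-0.612, 0.023, -0.029, 0.79]
ft_force: [0.9, -0.0, -2.9]
width: 0.0219
```

>>> arm_command([
  [[-0.002,0.003,0.013,0,0,0],[-0.002,0.003,0.01,0,0,0],[-0.001,0.002,0.007,0,0,0],[0,0.001,0.004,0,0,0],[0,0,0.002,0,0,0],[0,0,0,0,0,0],[0,0,0,0,0,0]],
])

```text
time: 16.07
ee_pos: [0.454, 0.0445, 0.1606]
eef_rot: [-0.612, 0.023, -0.03, 0.79]
ft_force: [0.3, -0.7, -2.3]
width: 0.0213
```

```bash
python3 look.py w15.png; python3 - <<'E'
from h import *
c=cam("side"); pic(c,"s15.png",(170,20,370,260),2.5)
s=readout.read_state();R=Ro.from_quat(s["eef_rot"]).as_matrix();print(R,s["joint_positions"]); print("tip",s["ee_pos"]+R@[.001,.0685,.0855])
c=cam("top"); pic(c,"t15.png",(180,120,420,240),3.3)
E
```

```text
16.0667 [0.454  0.0445 0.1606] [ 0.3075 -0.7306 -2.3056] 0.021341549945841722 [-0.5258  0.0157 -0.021 ]
[[ 0.9971  0.0191  0.074 ]
 [-0.0764  0.2497  0.9653]
 [-0.0001 -0.9681  0.2504]] [ 0.7909  0.0543 -0.803   1.9626 -0.236   1.1298  0.0125]
tip [0.4626 0.144  0.1157]
```

View pics/w15.png

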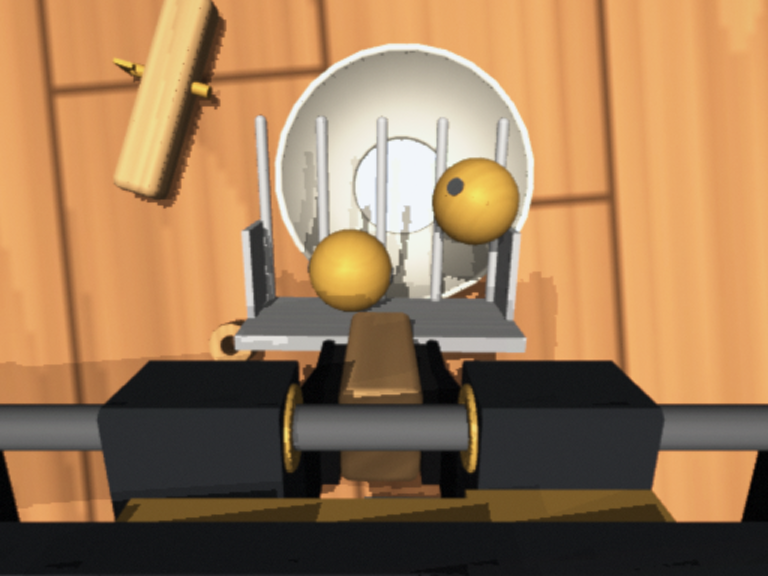

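View pics/s15.png

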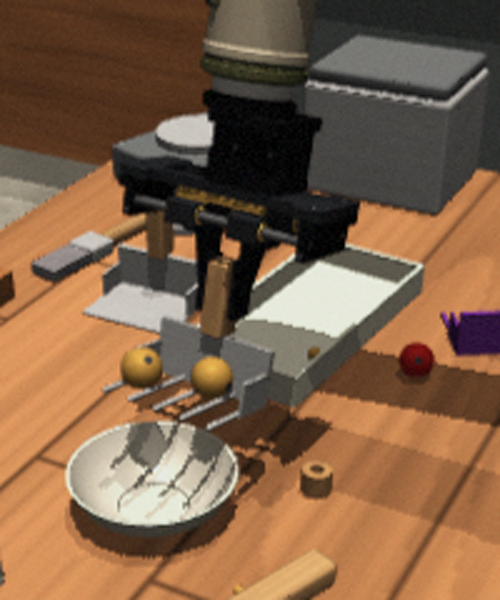

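View pics/t15.png

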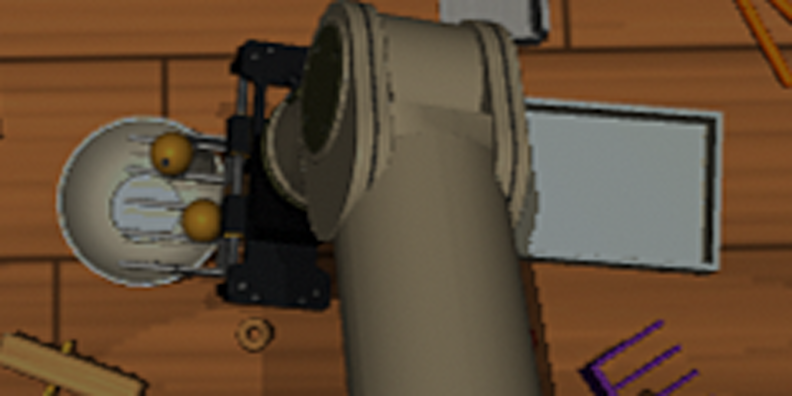

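```bash
python3 - <<'E'
from h import *
c=cam("wrist");s=readout.read_state()
P=lambda u,v,z:plane(c,(u+.5)/1.5-.5,(v+.5)/1.5-.5,z)
R=Ro.from_quat(s["eef_rot"]).as_matrix()
from scipy.optimize import least_squares
p=np.array([P(u,v,.045)[:2] for u,v in ((276,168),(405,44),(533,165),(300,97),(514,97),(340,60),(470,60))])
q=least_squares(lambda q:np.hypot(*(p-q[:2]).T)-q[2],[.47,.13,.075]).x;print(q,np.hypot(*(p-q[:2]).T)-q[2])
for n,u,v in (("A",350,270),("B",476,201)):
    # on tool plane y=.0685-16ish-5
    o,d=ray(c,u/1.5,v/1.5); o=R.T@(o-s["ee_pos"]); d=R.T@d; print(n,o+d*((.0685-.0185-o[1])/d[1]))
E
```

```text
[0.4754 0.1337 0.0744] [ 0.0001 -0.0009 -0.0009  0.0001  0.0015  0.0002 -0.0001]
A [-0.0129  0.05    0.0231]
B [0.0403 0.05   0.0528]
```

>>> arm_command([
  [[0,0.003,-0.0008,0,0,0],[0,0.006,-0.0015,0,0,0],[0,0.006,-0.0015,0,0,0],[0,0.006,-0.0015,0,0,0],[0,0.006,-0.0015,0,0,0],[0,0.003,-0.0008,0,0,0],[0,0,0,-1,0,0],[0,0,0,-1.5,0,0],[0,0,0,-1.5,0,0],[0,0,0,-1.5,0,0],[0,0,0,-1.5,0,0],[0,0,0,-1.5,0,0]],
])

```text
time: 17.27
ee_pos: [0.4541, 0.0454, 0.13]
eef_rot: [-0.669, 0.025, -0.028, 0.742]
ft_force: [-0.7, 0.7, -2.5]
width: 0.0217
```

>>> arm_command([
  [[0,0,0,-1.5,0,0],[0,0,0,-1.5,0,0],[0,0,0,-1.5,0,0],[0,0,0,-1.5,0,0],[0,0,0,-1.5,0,0],[0,0,0,-1.5,0,0],[0,0,0,-1.5,0,0],[0,0,0,-1,0,0],[0,0,0,0,0,0],[0,0,0,0,0,0],[0,0,0,0,0,0],[0,0,0,0,0,0]],
])

```text
time: 18.27
ee_pos: [0.4539, 0.0449, 0.1297]
eef_rot: [0.74, -0.028, 0.026, -0.672]
ft_force: [-0.4, -0.3, -2.9]
width: 0.0217
```

```bash
python3 look.py w16.png; python3 - <<'E'
from h import *
s=readout.read_state();R=Ro.from_quat(s["eef_rot"]).as_matrix();print(R,s["joint_positions"]); print("tip",s["ee_pos"]+R@[.001,.0685,.0855])
E
```

```text
18.2667 [0.4539 0.0449 0.1297] [-0.4339 -0.3276 -2.869 ] 0.02173680702788221 [ 0.1138 -0.1182  0.0488]
[[ 0.9971 -0.0072  0.0758]
 [-0.0761 -0.0955  0.9925]
 [ 0.0001 -0.9954 -0.0958]] [ 0.5571  0.132  -0.8626  1.9542  0.2081  1.1453 -0.4695]
tip [0.4608 0.1231 0.0533]
```

View pics/w16.png

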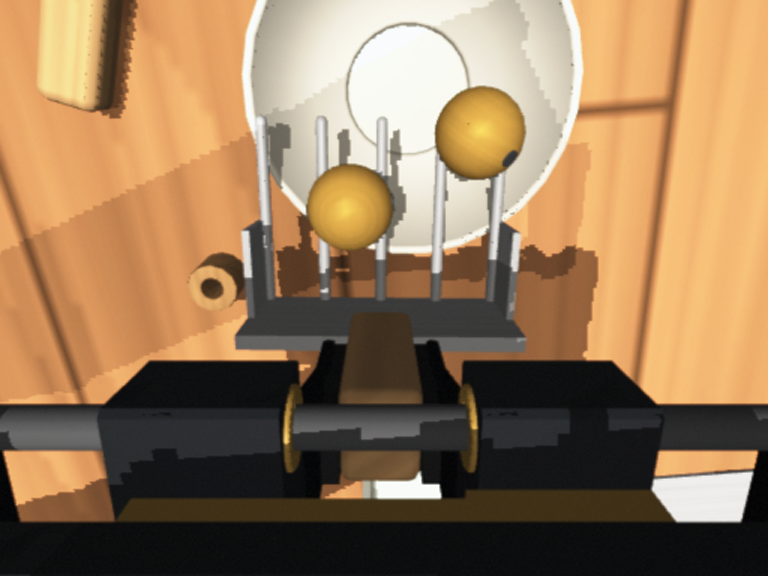

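>>> arm_command([
  [[0,0,0,0,0,0],[0,0,0,0,0,0],[0,0,0,0,0,0],[0,0,0,0,0,0],[0,0,0,0,0,0],[0,0,0,0,0,0],[0,0,0,0,0,0],[0,0,0,0,0,0]],
])

```text
time: 18.98
ee_pos: [0.4538, 0.0452, 0.1297]
eef_rot: [0.74, -0.028, 0.025, -0.672]
ft_force: [-0.7, 0.4, -1.1]
width: 0.0215
```

```bash
python3 look.py w17.png
```

```text
18.9833 [0.4538 0.0452 0.1297] [-0.7448  0.4051 -1.1455] 0.021543524524212643 [ 0.13   -0.1178 -0.0169]
```

View pics/w17.png

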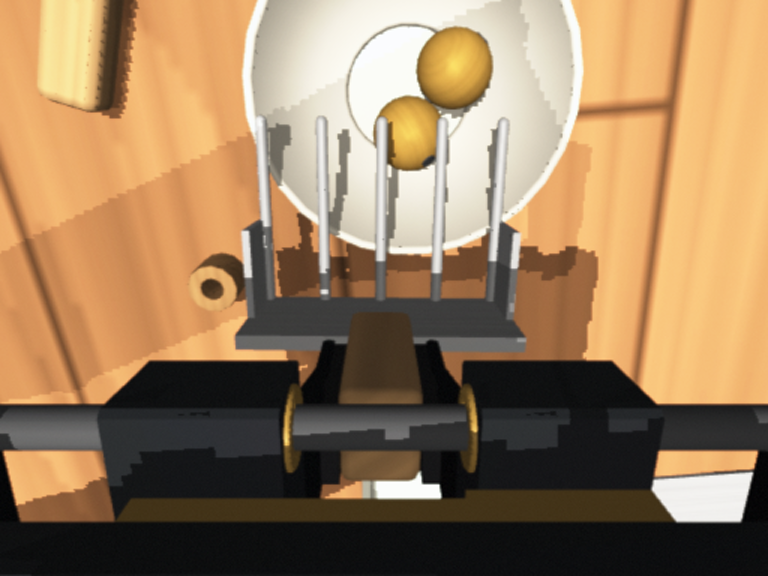

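Both big beads lie in the dish, at (454,68) and (408,133), and the scoop is empty. Now lifting, levelling and returning to the bare bench spot.

>>> arm_command([
  [[0,-0.01,-0.001,0,0,0],[0,-0.02,-0.002,0,0,0],[0,-0.02,-0.002,0,0,0],[0,-0.02,-0.002,0,0,0],[0,-0.01,-0.001,0,0,0],[0,0,0,3,0,0],[0,0,0,2.5,0,0],[0.01,0,0,0,0,0],[0.02,0,0,0,0,0],[0.03,0,-0.001,0,0,0],[0.03,0,-0.001,0,0,0],[0.03,0,-0.001,0,0,0]],
])

```text
time: 20.03
ee_pos: [0.5746, 0.0322, 0.2099]
eef_rot: [0.707, -0.027, 0.027, -0.706]
ft_force: [0.3, -0.2, -1.1]
width: 0.0218
```

>>> arm_command([
  [[0.03,0,-0.001,0,0,0],[0.03,0,-0.001,0,0,0],[0.02,0,0,0,0,0],[0.012,0,0,0,0,0],[0,0,0,0,0,0],[0,0,0,0,0,0]],
])

```text
time: 20.53
ee_pos: [0.6646, 0.0242, 0.2095]
eef_rot: [-0.706, 0.027, -0.026, 0.707]
ft_force: [-1.3, 0.9, -2.1]
width: 0.0215
```

```bash
python3 look.py w18.png; python3 - <<'E'
from h import *
s=readout.read_state();R=Ro.from_quat(s["eef_rot"]).as_matrix();print(R)
E
```

```text
20.5333 [0.6646 0.0242 0.2095] [-1.2861  0.8902 -2.0682] 0.021507465851413398 [-0.0333 -0.0513  0.0618]
[[ 0.9972 -0.0009  0.0749]
 [-0.0749  0.0002  0.9972]
 [-0.0009 -1.      0.0002]]
```

View pics/w18.png

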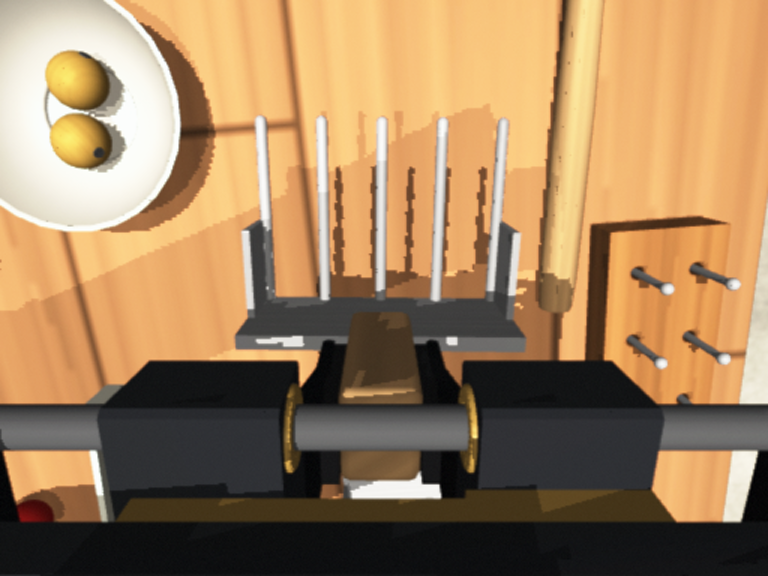

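>>> arm_command([
  [[0,0.01,0,0,0,0],[0,0.025,0,0,0,0],[0,0.03,0,0,0,0],[0,0.03,0,0,0,0],[0,0.02,0,0,0,0],[0,0.012,0,0,0,0],[0,0.008,0,0,0,0],[0,0.004,0,0,0,0],[0,0.001,0,0,0,0],[0,0.001,0,0,0,0],[0,0,0,0,0,0],[0,0,0,0,0,0]],
])

```text
time: 21.58
ee_pos: [0.6654, 0.024, 0.0701]
eef_rot: [0.707, -0.026, 0.027, -0.707]
ft_force: [0.4, -0.3, -2.3]
width: 0.0216
```

```bash
python3 look.py w19.png; python3 - <<'E'
from h import *
c=cam("side"); pic(c,"s19.png",(130,40,350,250),2.8)
E
```

```text
21.5833 [0.6654 0.024  0.0701] [ 0.426  -0.298  -2.2728] 0.021632052839793255 [ 0.0141 -0.0979  0.0482]
```

View pics/s19.png

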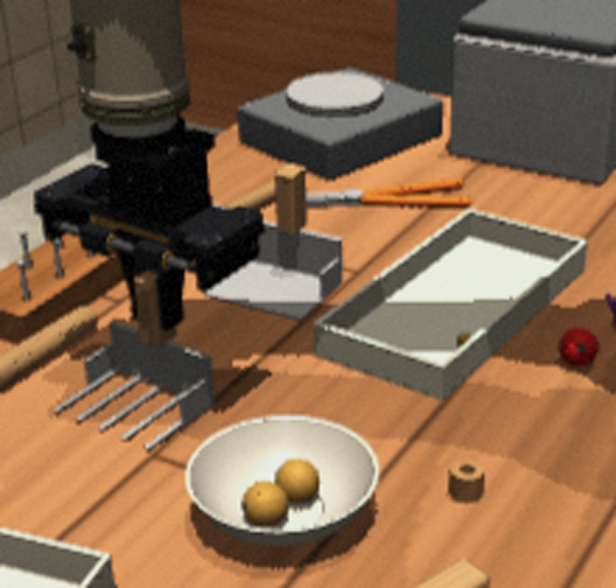

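>>> arm_command([
  [[0,0.0008,0,0,0,0],[0,0.0007,0,0,0,0],[0,0,0,0,0,0],[0,0,0,0,0,0]],
])

```text
time: 22.02
ee_pos: [0.6651, 0.024, 0.0685]
eef_rot: [0.707, -0.026, 0.027, -0.707]
ft_force: [-2.6, -0.6, 5.7]
width: 0.0216
```

Contact (5.7 N upward). Releasing.

>>> arm_command([
  [[0,-0.0003,0,0,0,0],[0,0,0,0,0,0],[0,0,0,0,0,0],[0,0,0,0,0,0],[0,0,0,0,0,0],[0,0,0,0,0,0],[0,0,0,0,0,0],[0,0,0,0,0,0],[0,0,0,0,0,0],[0,0,0,0,0,0]],
], hand=1)

```text
time: 22.85
ee_pos: [0.6648, 0.024, 0.0678]
eef_rot: [0.707, -0.027, 0.027, -0.707]
ft_force: [0.3, 0.3, 0.3]
width: 0.0803
```

```bash
python3 look.py w20.png
```

```text
22.85 [0.6648 0.024  0.0678] [0.3424 0.2607 0.3011] 0.0802652300739467 [-0.0103 -0.1332 -0.0091]
```

View pics/w20.png

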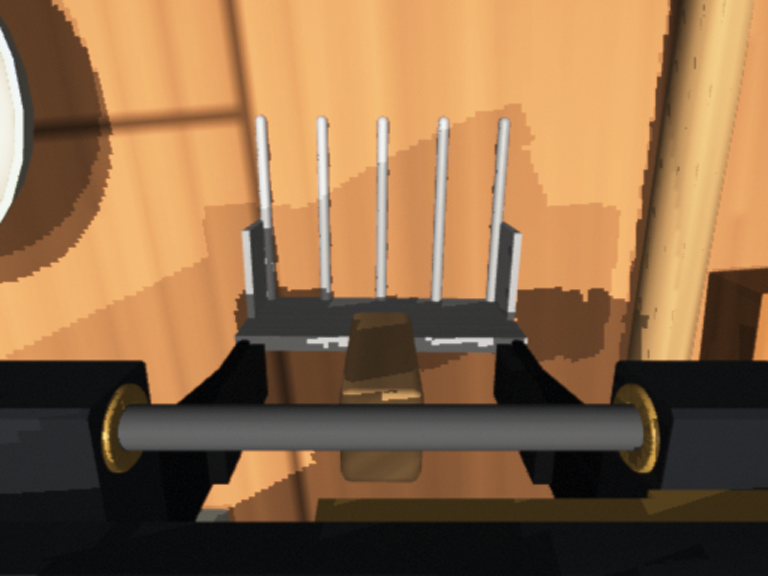

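Released and standing. Retreating straight up.

>>> arm_command([
  [[0,-0.005,0,0,0,0],[0,-0.015,0,0,0,0],[0,-0.025,0,0,0,0],[0,-0.03,0,0,0,0],[0,-0.03,0,0,0,0],[0,-0.03,0,0,0,0],[0,-0.02,0,0,0,0],[0,-0.01,0,0,0,0],[0,0,0,0,0,0],[0,0,0,0,0,0],[0,0,0,0,0,0],[0,0,0,0,0,0]],
])

```text
time: 23.9
ee_pos: [0.6642, 0.0237, 0.2311]
eef_rot: [0.707, -0.028, 0.026, -0.706]
ft_force: [0.4, -0.3, 0.4]
width: 0.0869
```

```bash
python3 look.py w21.png; python3 - <<'E'
from h import *
c=cam("top"); pic(c,"t21.png",(190,80,410,220),3.6)
c=cam("side"); pic(c,"s21.png",(130,40,350,250),2.8)
E
```

```text
23.9 [0.6642 0.0237 0.2311] [ 0.4408 -0.2673  0.4266] 0.08689436829304878 [ 0.0045 -0.1078  0.0048]
```

View pics/t21.png

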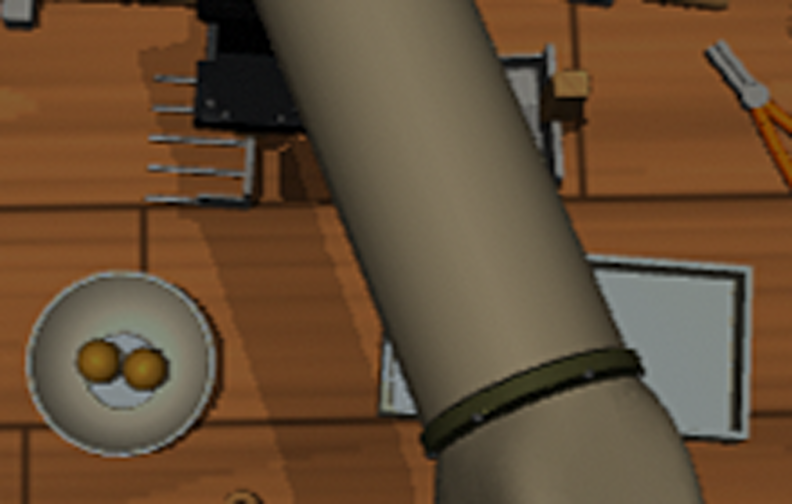

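View pics/s21.png

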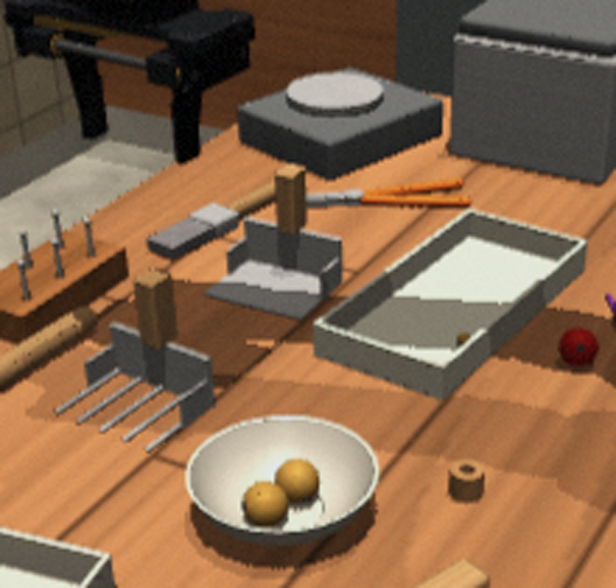

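View pics/w21.png

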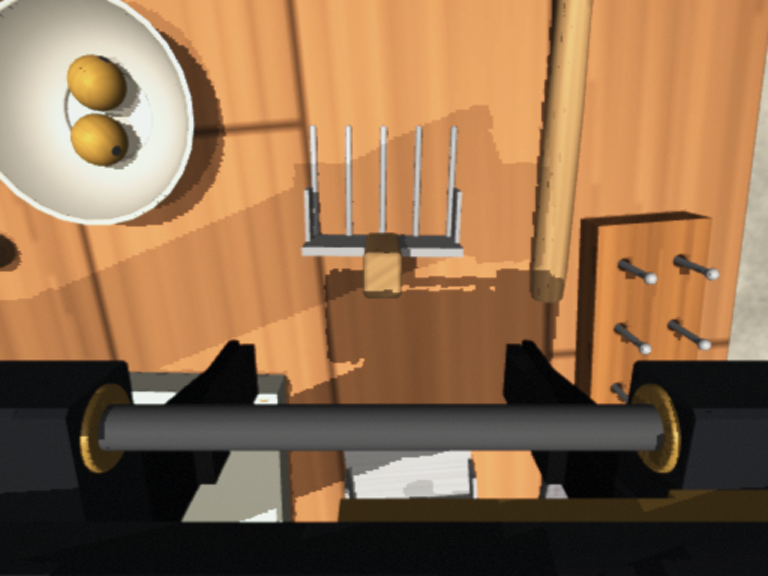

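>>> arm_command([
  [[0,-0.01,-0.01,0,0,0],[-0.01,-0.01,-0.02,0,0,0],[-0.02,-0.01,-0.03,0,0,0],[-0.02,0,-0.03,0,0,0],[-0.02,0,-0.03,0,0,0],[-0.02,0,-0.03,0,0,0],[-0.02,0,-0.03,0,0,0],[-0.02,0,-0.02,0,0,0],[0,0,-0.01,0,0,0],[0,0,0,0,0,0],[0,0,0,0,0,0]],
])

```text
time: 24.97
ee_pos: [0.5197, -0.1758, 0.2634]
eef_rot: [0.707, -0.027, 0.027, -0.707]
ft_force: [0.6, 0.1, 0.4]
width: 0.0872
```

```bash
python3 look.py w22.png;python3 - <<'E'
from h import *
c=cam("top"); pic(c,"t22.png",(190,80,410,220),3.6)
E
```

```text
24.9667 [ 0.5197 -0.1758  0.2634] [0.6188 0.1038 0.3723] 0.08721229716847306 [ 0.0096 -0.143   0.0196]
```

View pics/w22.png

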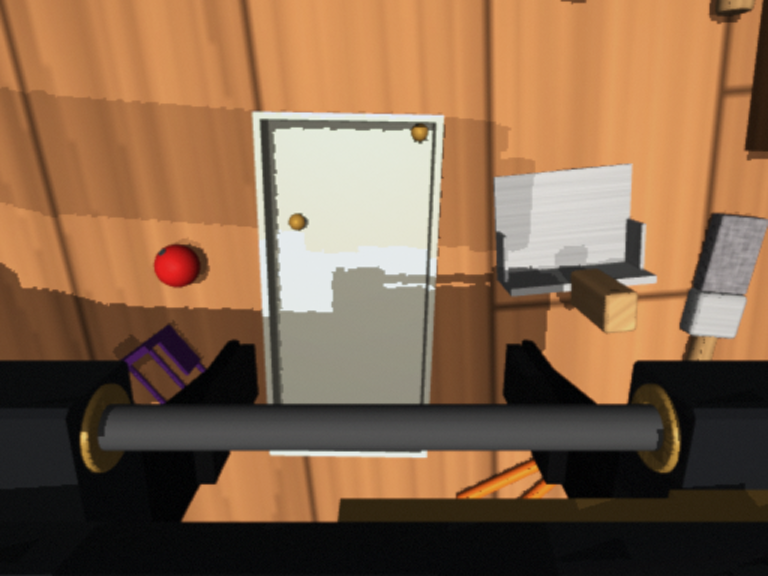

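View pics/t22.png

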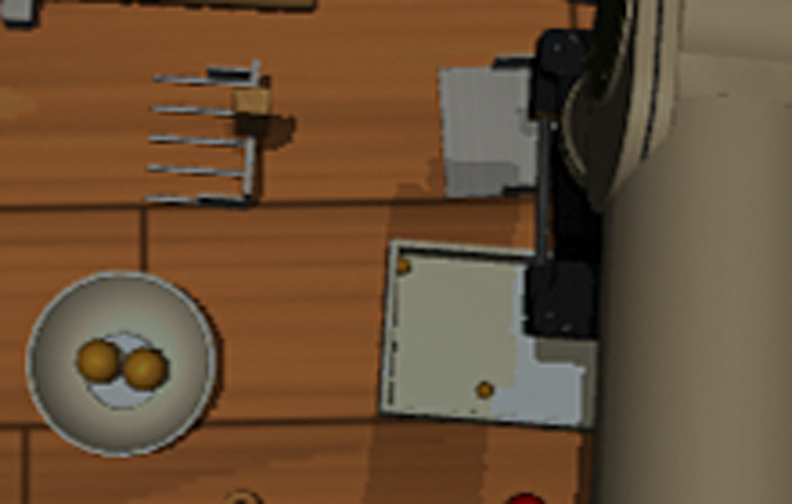

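Both little beads are in the tray (wrist view (420,132) and (298,222)), both big beads are in the round dish, and the scoop is standing. Handing in.

```bash
python3 -c "
from bench import r,readout
print(r.close_job()); print(readout.read_state()['time'])"
```

```text
the job is handed in; nothing more can be done
None
the job is handed in; nothing more can be done
```

I scooped both big brass beads out of the tray with the slotted scoop and tipped them into the round dish. I then stood the scoop upright on the bare bench, let go and moved the arm clear. I handed the job in at about 25 s; the system gave no verdict.

**Last checks:** The top and wrist pictures show both big beads at rest in the round dish and both little beads in the tray. The scoop stands upright with the gripper open and clear of everything. The highest contact force I read was about 6 N, when I set the scoop down. I read forces only at the end of each move, so a brief peak in between would not show.

**Disagreement:** The wrist camera put the scoop and tray about 3 mm further ahead than the top camera did. I followed the wrist camera, and the scoop went into the tray centred.

**Correction:** One little bead sat in the corner in front of the outermost rod. I moved the scoop sideways about 5.5 mm so the rod would pass it.

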